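# Post a specimen pot through a self-closing flap

## Robot

A 6-joint arm with a two-finger parallel gripper is mounted at the origin on the work surface. World frame = base frame: x ahead of the robot, y to its left, z up, the work surface at z = 0. Lengths are in m, angles in rad, forces in N, time in s.
With the tool pointing down it reaches from about 0.35 to 0.85 m from the base axis. Payload 8.1 kg.
Tool frame: the origin (TCP) lies at the very end of the fingers, on their centre line; the grasp point (between the pads) lies robot.hold_point_z behind it (robot.hold_point_z is the distance from the TCP to the grasp point, in m); z points along the fingers, y is the direction in which the jaws open and shut (so a half turn about z gives the same grasp; the last joint's range is limited). The gripper opens to 93 mm and grips with 3 to 60 N. Pads are 15 mm wide; open, the fingers measure 128 mm over their backs; the gripper's body (75 mm by 188 mm) begins 65 mm behind the grasp point.
Start: joints at [-1.274, 0.13, 1.488, -0, 1.523, -0.085], TCP at [0.224, -0.557, 0.219] pointing down, gripper open.
Joint ranges: [-2.96, 2.96], [-0.89, 2.26], [0.02, 2.5], [-1.34, 4.48], [0, 2.73], [-2.66, 2.66]. Speed limits (rad/s): [2.39, 2.39, 2.79, 3.14, 3.14, 3.14].

## Interface

Orientations are given as a rotation vector (axis times angle).
In Python, from plant import robot, cams gives the robot as it stands. The module is installed in compiled form; this text tells all that it offers.
- The arm moves only by the tool step_arm, never from a script. Its argument "deltas" is a list of rows, each an object with "offset": the shift along the tool's x, y, z in cm, a list of three; "roll": the turn about the tool's z in rad. In form: [{"offset": [x, y, z], "roll": roll}, ...]. A call has 1 to 12 rows; each row shifts and turns the commanded pose from where the row before left it, along the tool's axes as they then stand; what a row does not reach is not made up. A row lasts 1/8 s, in which the tool goes at most 62.5 mm and 10.7 degrees, less where a joint would pass 70% of its speed; a pose out of reach is approached as far as the arm can. A call with a gripper value outside its range is refused whole. "fingers" is the finger opening in cm, from 0 to 9.3, set as the call begins (left out, the last holds). The fingers move at their own pace and stop on an object; "grip_force" is the grip in N (left out, the last holds). Time passes only in rows, so rows that do not move let the fingers close. It gives the time, the measured TCP pose, the force and the opening at its end, in the units of the state.
- robot.read_state(): the state, without advancing time (a new reading comes with each control period).
- cams.read_camera(name): name is "scene" or "top" or "wrist"; returns a dict with "pixels" (420x560x3 uint8, red, green, blue), "fx", "fy", "cx", "cy" (pixels), "extrinsics" (4x4, takes a point from world to camera coordinates). Camera axes: x right, y down, z forward; pixel columns grow to the right and rows downward; lengths in m; the calibration is good to about 2 mm. A picture is of the moment at which its call begins. There is no depth.
- robot.close_job(): hands the job in, once; it reports no verdict.
Trained networks look in a picture, given as the dict that the camera call returned (one of the last four; its "shot" number tells which), for a name from the list of things; names that differ only in an ending like _2 or _b are one class to them, and where a whole thing is asked for, a point or a joint stands for the part that bears it (a point fixed in the world has none). Each returns a list of dicts, best first, with "score" (0 to 1); they miss things now and then, are a little off and sometimes report something else, mostly with a low value. They report only what shows in the picture. A call takes as long as a camera call. They do not tell look-alikes from the thing itself.
- cams.boxes_of(picture, thing): "xy" ([column, row] in pixels, amid what is visible of it).
- cams.silhouettes(picture, thing): "mask" (420x560 bool, what is visible of it) and "xy" ([column, row] in pixels, amid what is visible of it).
- cams.pinpoint(picture, thing): "xy" ([column, row] in pixels: a listed point, or the origin of a listed thing).
The state is a dict: "t": time; "q": joint angles; "dq": joint speeds; "joint_torque": joint torques, N m; "tool_pos": TCP position; "orientation": TCP orientation; "force": force on the tool from outside, world axes, zero at the start; "wrist_torque": the same for the moment, N m; "opening": finger opening in m.
Only numpy, scipy, OpenCV 4.12 (cv2) and the standard library are available. Lean on these libraries where they do the work, as an engineer would, in place of code of your own. Each camera call takes 0.05 s, during which the arm holds its last target. There are 200 camera calls.

## Task

Post the orange-capped specimen pot into the white drop box without picking it up: push the self-closing blue flap open with one finger and, while that finger holds it open, slide the pot along the deck and through the gateway with the other finger, so that it drops into the well and the flap shuts behind it. Keep the pot standing on the deck until it is through, push it gently without pinching it, and do not let the pot itself push against the flap. Leave the white-capped pot and everything else where it stands.

Things in the scene. Friction and masses are not known exactly. Their poses are not given: they have to be found in the camera images.
- dropbox: White drop box fixed to the table, 380 mm long (x), 250 mm wide (y). Origin: at table height below the middle of the gateway; x points from the deck through the gateway into the well, y left, z up. Deck: flat top 80 mm above the table, x -200 to +6 mm, y +-125 mm. Gateway at x = 0, clear from y -60 to +60 mm, closed by the blue flap. Fingers can travel from the deck through it, open above.
- well_floor (a point): Middle of the floor of the collecting well beyond the gateway. In the drop box frame the well spans x +6 to +165 mm, y -60 to +60 mm, open from above; its floor is 30 mm above the table (50 mm below the deck). Cheeks at both sides (from x = 0) and the back wall rise to 42 mm above the deck. Axes as the drop box.
- flap (a joint): Blue self-closing flap: upright panel across the gateway, 114 mm long, 4 mm thick, 2 to 40 mm above the deck. Upright hinge at the left end (drop box frame x = 0, y = +60 mm). Value: 0 shut (as at the start), grows as the free end swings into the well, stop at 1.5 rad. A spring always shuts it: 0.22 N m at 0 to 0.29 at 1.5 rad (about 4 N at mid-panel); let go, it shuts within a second.
- flap_middle (a point): Middle of the flap panel (moves with it), 21 mm above the deck, 60 mm from the hinge. Axes with the flap shut are those of the drop box.
- pot_center (a point): Centre of the specimen pot with the ORANGE cap: an upright round pot with clear sides, 34 mm across, 34 mm tall (this point is 17 mm above its underside), 40 to 80 g, standing loose on the deck in front of the flap. Pot top stays 16 mm below the deck when it stands in the well. Axes: z up the pot.
- spare_pot: Specimen pot just like the other one but with a WHITE cap (34 mm across, 34 mm tall), standing at the side of the deck. Leave it. Origin at the centre of its underside.
- gel_bottle: Hand-gel bottle, 60 mm across, 150 mm tall, on the table. Leave it. Origin: centre of underside.
- bowl: Steel bowl, 120 mm across, 45 mm tall, on the table. Leave it. Origin: centre of underside.
- tape_roll: White tape roll lying flat, 70 mm across, 25 mm tall, on the table. Leave it. Origin: centre of underside.
- swab_box: Cardboard box 90 x 120 x 50 mm on the table. Leave it. Origin: centre of underside.
- tube_rack: Green rack of capped sample tubes, 60 x 160 mm, 90 mm tall, on the table. Leave it. Origin: centre of underside.
- thermometer: White and blue hand-held thermometer lying flat, about 120 x 34 x 22 mm, on the table. Leave it. Origin: under its white head.
There are look-alikes about, which are no part of the job. What is shaped like the part that bears pot_center but red or turquoise is not meant.

How it is judged:
On the way, in this order (a step that is already met when the one before it is completed fails the run):
1. a finger pushes the flap open (over 0.3 rad) while the pot is still outside (value of joint flap above 0.3 rad and contact force between the fingers and flap above 0.2 N and x of pot_center in the frame of dropbox below -0.01 m), for 0.1 s.
2. the pot passes through the gateway while a finger holds the flap open (value of joint flap above 0.3 rad and contact force between the fingers and flap above 0.2 N and x of pot_center in the frame of dropbox above 0.004 m), for 0.05 s.
At the end, for the whole second after the job is handed in: The orange-capped pot lies at rest in the well, wholly below the deck (its centre less than 65 mm above the table), and the flap is shut (within 0.08 rad) (x of pot_center in the frame of dropbox between 0.015 and 0.16 m and y of pot_center in the frame of dropbox between -0.06 and 0.06 m and z of pot_center in the frame of dropbox below 0.065 m and value of joint flap below 0.08 rad and linear speed of pot below 0.03 m/s); the robot touches nothing.
It fails at once if the orange-capped pot is lifted more than 12 mm off the deck (z of pot_center in the frame of dropbox above 0.109 m).
It fails at once if the pot is tipped (over 0.6 rad) before it is through the gateway (angle between pot_center's own z axis and vertical above 0.6 rad and x of pot_center in the frame of dropbox below 0 m).
It fails at once if the pot pushes against the flap (over 1.8 N) (contact force between pot and flap above 1.8 N).
It fails at once if the pot is pinched or shoved hard (over 8 N from the fingers) (contact force between the fingers and pot above 8 N).
It fails at once if another thing is moved more than 25 mm (distance of any of spare_pot, gel_bottle, bowl, tape_roll, swab_box, tube_rack, thermometer from where it was at the start of the episode above 0.025 m).
It also fails if it takes over 40 s, if anything falls off the work surface, if the arm or the gripper's body presses on something with over 40 N, if the wrist force passes 120 N, or if a joint passes its speed limit or range.

## Working session

There is one attempt and no reset: what is moved stays moved. The work goes in short steps, Python scripts to look and compute and a tool call to move; the robot and the scene stay as the last step left them, time stands still between calls to the robot, and variables do not carry over. Pictures are saved under pics/ and viewed, about 8 in all and at most 12, crops included, and the job is handed in when it is done.

Besides the shell and the picture viewer there is one more tool, called after "Emit:" in YAML: its name, and indented under it one key for each argument. step_arm: Moves the arm, as the interface text tells. Its arguments: {"type":"object","properties":{"deltas":{"type":"array"},"fingers":{"type":"number"},"grip_force":{"type":"number"}},"required":["deltas"]}

```bash
mkdir -p pics; cat > h.py <<'E'
import numpy as np, cv2
from plant import robot, cams
def save(p,n): cv2.imwrite('pics/'+n+'.png',p['pixels'][:,:,::-1])
def ray(p,uv):
    E=np.array(p['extrinsics']);R=E[:3,:3];t=E[:3,3]
    d=R.T@np.array([(uv[0]-p['cx'])/p['fx'],(uv[1]-p['cy'])/p['fy'],1]);return -R.T@t,d
def at_z(p,uv,z):
    c,d=ray(p,uv);return c+d*(z-c[2])/d[2]
def tri(obs):
    A=np.zeros((3,3));b=np.zeros(3)
    for p,uv in obs:
        c,d=ray(p,uv);d=d/np.linalg.norm(d);M=np.eye(3)-np.outer(d,d);A+=M;b+=M@c
    return np.linalg.solve(A,b)
def proj(p,X):
    E=np.array(p['extrinsics']);x=E[:3,:3]@np.array(X)+E[:3,3];return [p['fx']*x[0]/x[2]+p['cx'],p['fy']*x[1]/x[2]+p['cy']]
E
python3 - <<'E'
from h import *
np.set_printoptions(precision=4,suppress=True)
s=cams.read_camera('scene');t=cams.read_camera('top')
cv2.imwrite('pics/a.png',cv2.resize(np.vstack([s['pixels'],t['pixels']])[:,:,::-1],None,fx=1,fy=1)[:, :] if 0 else t['pixels'][:,:,::-1]); save(s,'b')
for n in ['dropbox','well_floor','flap_middle','pot_center','spare_pot']:
    for k,p in (('s',s),('t',t)):
        print(n,k,[(np.round(d['xy'],1).tolist(),round(d['score'],2)) for d in cams.pinpoint(p,n)[:4]])
print(robot.hold_point_z,robot.read_state())
print(t['extrinsics'],t['fx'])
E
```

```text
dropbox s [([288.5, 250.6], 0.64), ([299.3, 260.7], 0.57)]
dropbox t [([292.2, 185.0], 0.57)]
well_floor s [([304.8, 259.2], 0.61)]
well_floor t [([291.8, 148.9], 0.87), ([264.3, 231.1], 0.56)]
flap_middle s [([285.8, 228.8], 0.72)]
flap_middle t [([295.0, 172.8], 0.66)]
pot_center s [([264.3, 202.0], 0.61), ([313.2, 190.4], 0.58), ([404.2, 218.5], 0.57), ([325.7, 202.3], 0.45)]
pot_center t [([220.2, 257.4], 0.76), ([381.1, 245.5], 0.66), ([224.6, 228.7], 0.58), ([304.8, 229.5], 0.51)]
spare_pot s [([288.2, 198.4], 0.44), ([184.1, 314.7], 0.41)]
spare_pot t [([265.7, 230.5], 0.53)]
0.0188 {'t': 0.6, 'q': array([-1.2744,  0.1303,  1.4882, -0.    ,  1.523 , -0.0854]), 'dq': array([ 0.0005,  0.0003,  0.0003,  0.0011, -0.0006,  0.0002]), 'joint_torque': array([ -0.0003, -55.9405, -49.1797,   0.0769,   0.023 ,  -0.    ]), 'tool_pos': array([ 0.2236, -0.5568,  0.2187]), 'orientation': array([ 3.0845,  0.5961, -0.    ]), 'force': array([-0.675 , -0.5226,  0.0507]), 'wrist_torque': array([ 0.0031, -0.0432,  0.008 ]), 'opening': 0.09325416346325155}
[[-0.0263 -0.9995 -0.0178  0.0048]
 [-0.9838  0.029  -0.1771  0.5134]
 [ 0.1775  0.0129 -0.984   0.8827]
 [ 0.      0.      0.      1.    ]] 391.10413011194214
```

View pics/a.png

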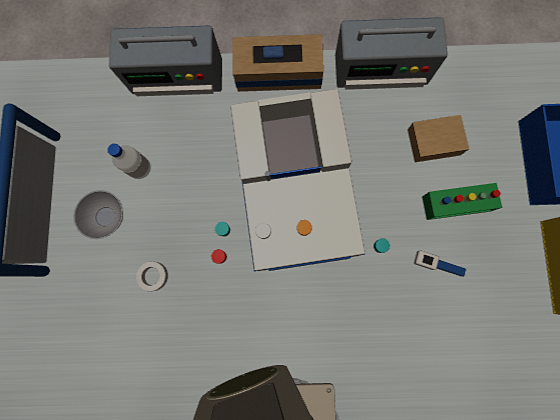

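View pics/b.png

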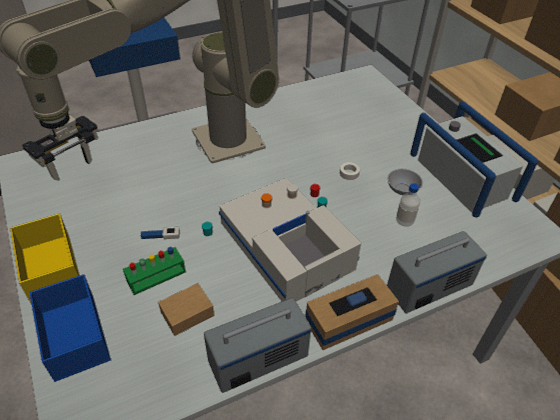

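Top view: the orange cap is at (304,228) and the white one at (263,230). The turquoise and red look-alikes are on the table at (222,229), (381,245) and (219,257). In the scene view, orange is at (266,201). Next I'll fit the box pose by silhouette and confirm the pot in a crop.

```bash
cat > fit.py <<'E'
from h import *
from scipy.optimize import minimize
np.set_printoptions(precision=4,suppress=True)
def w(P,X):
    x,y,a=P;c,s=np.cos(a),np.sin(a);return [x+c*X[0]-s*X[1],y+s*X[0]+c*X[1],X[2]]
def model(P,p,S=4):
    m=np.zeros((420*S,560*S),np.uint8)
    for x0,x1,h in((-.2,.006,.08),(0,.18,.122)):
        q=np.array([proj(p,w(P,[x,y,z])) for x in(x0,x1) for y in(-.125,.125) for z in(0,h)])
        cv2.fillConvexPoly(m,cv2.convexHull((q*S).astype(np.int32)),1)
    return cv2.resize(m.astype(np.float32),(560,420),interpolation=cv2.INTER_AREA)
if __name__=='__main__':
    s=cams.read_camera('scene');t=cams.read_camera('top');M={}
    for k,p in (('s',s),('t',t)):
        r=cams.silhouettes(p,'dropbox');print(k,[(d['score'],d['xy'],d['mask'].sum()) for d in r])
        M[k]=r[0]['mask'].astype(np.uint8)
        M[k]=cv2.morphologyEx(cv2.copyMakeBorder(M[k],0,0,0,0,0),cv2.MORPH_CLOSE,np.ones((3,3)))
        cs,_=cv2.findContours(M[k],cv2.RETR_EXTERNAL,cv2.CHAIN_APPROX_NONE)
        M[k]=cv2.drawContours(np.zeros_like(M[k]),cs,-1,1,-1)
    def cost(P,ks='st'): return sum(np.abs(model(P,{'s':s,'t':t}[k])-M[k]).sum() for k in ks)
    x0=at_z(t,[295,172.8],.1)
    for ks in('st','t','s'):
        b=min((minimize(cost,[x0[0],x0[1],a],args=(ks,),method='Nelder-Mead',options=dict(initial_simplex=np.array([x0[0],x0[1],a])+np.array([[0,0,0],[.02,0,0],[0,.02,0],[0,0,.15]]))) for a in(0,.1,-.1)),key=lambda r:r.fun)
        print(ks,b.x,b.fun)
        if ks=='st':P=b.x
    np.save('P.npy',P)
    O=[]
    for k,p,c in(('s',s,(266,201)),('t',t,(304,228))):
        h=cv2.cvtColor(p['pixels'],cv2.COLOR_RGB2HSV);m=((h[...,0]>5)&(h[...,0]<22)&(h[...,1]>150)&(h[...,2]>100))
        v,u=np.nonzero(m);j=np.hypot(u-c[0],v-c[1])<15;O.append((p,(u[j].mean(),v[j].mean())));print(k,O[-1][1],j.sum())
    X=tri(O);print('cap',X,[at_z(p,u,.11) for p,u in O],[proj(O[i][0],X) for i in(0,1)])
    inv=lambda X:[np.cos(P[2])*(X[0]-P[0])+np.sin(P[2])*(X[1]-P[1]),-np.sin(P[2])*(X[0]-P[0])+np.cos(P[2])*(X[1]-P[1])]
    print('pot in box',inv(X),'white',inv(at_z(t,[263,230.5],.11)))
    im=t['pixels'][:,:,::-1].copy();im=cv2.resize(im[80:280,210:390],None,fx=3,fy=3,interpolation=cv2.INTER_CUBIC)
    for X in[(-.2,.125,.08),(-.2,-.125,.08),(0,.06,.12),(0,-.06,.12),(0,.125,.122),(0,-.125,.122),(.18,.125,.122),(.18,-.125,.122),(.165,.06,.122),(.165,-.06,.122),(.006,.06,.03),(.006,-.06,.03)]:
        u=proj(t,w(P,X));cv2.circle(im,(int((u[0]-210)*3+1),int((u[1]-80)*3+1)),3,(0,0,255),1)
    cv2.imwrite('pics/c.png',im)
E
python3 fit.py
```

```text
s [(0.93, [290.0, 240.4], np.int64(10230)), (0.61, [289.6, 223.3], np.int64(316))]
t [(0.96, [292.6, 178.6], np.int64(18508))]
st [ 0.5797 -0.037   0.1201] 763.25
t [ 0.5781 -0.0371  0.1206] 273.1875
s [ 0.5811 -0.037   0.1195] 440.625
s (np.float64(266.3768115942029), np.float64(197.40579710144928)) 69
t (np.float64(303.98275862068965), np.float64(227.0287356321839)) 174
cap [ 0.4567 -0.0517  0.111 ] [array([ 0.4555, -0.0519,  0.11  ]), array([ 0.4571, -0.0511,  0.11  ])] [[np.float64(266.59912737344126), np.float64(197.39974396781724)], [np.float64(304.2718781887717), np.float64(227.14466616674846)]]
pot in box [np.float64(-0.12388289436321996), np.float64(0.00021753639732323415)] white [np.float64(-0.11770729535884067), np.float64(0.09049336513066564)]
```

View pics/c.png

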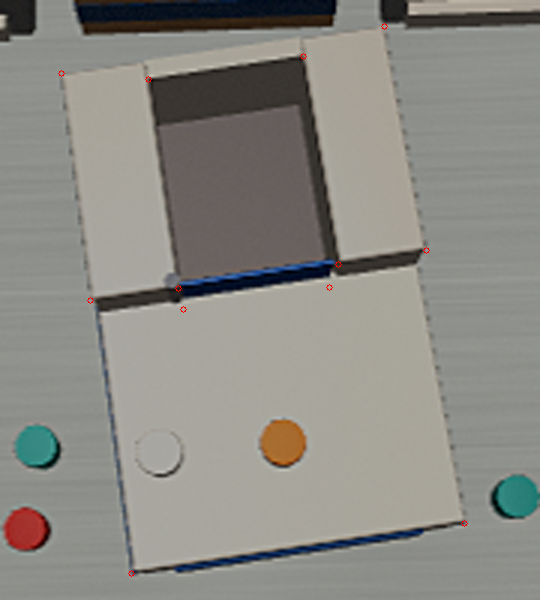

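The fit matches the box edges closely. The pot with the orange cap sits on the deck at box (-124, 0) mm, cap z 0.111, which is consistent with its size. I'll put tool y roughly along box +x, with a slight slant to the left, and straddle the pot: rear finger behind it, front finger ahead.

Emit:
step_arm:
  deltas:
    - {"offset":[3.47,-3.17,0],"roll":0}
    - {"offset":[3.47,-3.17,0],"roll":0}
    - {"offset":[3.47,-3.17,0],"roll":0}
    - {"offset":[3.47,-3.17,0],"roll":0}
    - {"offset":[3.47,-3.17,0],"roll":0}
    - {"offset":[3.47,-3.17,0],"roll":0}
    - {"offset":[3.47,-3.17,0],"roll":0}
    - {"offset":[3.47,-3.17,0],"roll":0}
    - {"offset":[3.47,-3.17,0],"roll":0}
    - {"offset":[3.47,-3.17,0],"roll":0}
    - {"offset":[3.47,-3.17,0],"roll":0}
    - {"offset":[3.47,-3.17,0],"roll":0}
  fingers: 7.5

```text
t: 2.3
tool_pos: [0.4688, -0.0472, 0.2189]
orientation: [3.084, 0.596, 0.001]
force: [0.6, -0.7, -0.7]
opening: 0.0751
```

Emit:
step_arm:
  deltas:
    - {"offset":[0,0,0],"roll":-0.17}
    - {"offset":[0,0,0],"roll":-0.17}
    - {"offset":[0,0,0],"roll":-0.17}
    - {"offset":[0,0,0],"roll":-0.17}
    - {"offset":[0,0,0],"roll":-0.17}
    - {"offset":[0,0,0],"roll":-0.17}
    - {"offset":[0,0,0],"roll":-0.17}
    - {"offset":[0,0,0],"roll":-0.18}
    - {"offset":[0,0,0],"roll":0}
    - {"offset":[0,0,0],"roll":0}

```text
t: 3.55
tool_pos: [0.4683, -0.0486, 0.2187]
orientation: [2.016, 2.409, 0.0]
force: [0.4, 0.1, -0.7]
opening: 0.0751
```

```bash
python3 - <<'E'
from h import *
from fit import w
P=np.load('P.npy')
p=cams.read_camera('wrist')
im=p['pixels'][:,:,::-1].copy()
for X in[(0,.06,.08),(0,-.06,.08),(-.124,0,.114),(-.2,.125,.08),(-.2,-.125,.08),(0,.06,.12)]:
    u=proj(p,w(P,X));print(X,np.round(u));cv2.circle(im,tuple(int(v) for v in u),4,(0,0,255),1)
cv2.imwrite('pics/d.png',im)
E
```

```text
(0, 0.06, 0.08) [416. 138.]
(0, -0.06, 0.08) [396. 265.]
(-0.124, 0, 0.114) [268. 207.]
(-0.2, 0.125, 0.08) [184.  42.]
(-0.2, -0.125, 0.08) [188. 314.]
(0, 0.06, 0.12) [436. 142.]
```

View pics/d.png

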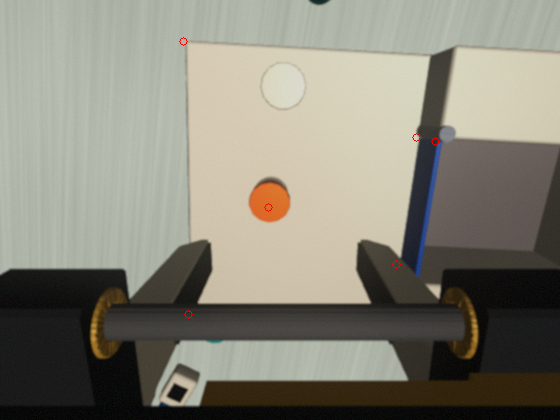

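Wrist view: the orange cap is at (269,202), predicted (268,207), so there is a lateral disagreement of about 5 mm. The flap shows the same shift. I'll descend to just above the pot and compare again.

Emit:
step_arm:
  deltas:
    - {"offset":[0,0,2.5],"roll":0}
    - {"offset":[0,0,2.5],"roll":0}
    - {"offset":[0,0,2.5],"roll":0}
    - {"offset":[0,0,1.5],"roll":0}
    - {"offset":[0,0,0],"roll":0}
    - {"offset":[0,0,0],"roll":0}

```text
t: 4.35
tool_pos: [0.4689, -0.0488, 0.1297]
orientation: [2.011, 2.412, 0.001]
force: [0.3, -1.1, 0.4]
opening: 0.0747
```

```bash
cat > look.py <<'E'
from h import *
from fit import w
from scipy.spatial.transform import Rotation as Ro
import sys
np.set_printoptions(precision=4,suppress=True)
P=np.load('P.npy')
s=robot.read_state();R=Ro.from_rotvec(s['orientation']).as_matrix()
inb=lambda X:np.array([np.cos(P[2])*(X[0]-P[0])+np.sin(P[2])*(X[1]-P[1]),-np.sin(P[2])*(X[0]-P[0])+np.cos(P[2])*(X[1]-P[1])])
print('t',s['t'],'tcp box',inb(s['tool_pos']),'z',s['tool_pos'][2],'F',s['force'],'R y',R[:,1])
pics=[]
for n in('wrist','top','scene'):
    p=cams.read_camera(n);pics.append(p)
    h=cv2.cvtColor(p['pixels'],cv2.COLOR_RGB2HSV);m=((h[...,0]>5)&(h[...,0]<20)&(h[...,1]>170)&(h[...,2]>100)).astype(np.uint8)
    c=proj(p,w(P,[-.124,0,.114]))
    k,l,st,ce=cv2.connectedComponentsWithStats(m)
    for i in range(1,k):
        if st[i,4]>25:
            X=at_z(p,ce[i],.114);print(n,ce[i],st[i,:5],'box',inb(X),'tool',(R.T@(X-s['tool_pos']))[:2])
im=pics[0]['pixels'][:,:,::-1].copy()
for o in(-1,1):
    u=proj(pics[0],s['tool_pos']+R[:,1]*o*s['opening']/2);cv2.circle(im,tuple(int(v) for v in u),4,(0,0,255),1)
t=cv2.resize(pics[1]['pixels'][100:280,220:380,::-1],None,fx=2.333,fy=2.333,interpolation=cv2.INTER_CUBIC)
q=cv2.resize(pics[2]['pixels'][150:290,200:370,::-1],None,fx=3,fy=3)
cv2.imwrite('pics/%s.png'%sys.argv[1],im if sys.argv[2]=='w' else t if sys.argv[2]=='t' else q)
E
python3 look.py e w
```

```text
t 4.35 tcp box [-0.1114  0.0016] z 0.12970950441011903 F [ 0.3135 -1.0861  0.3788] R y [0.9838 0.1795 0.0013]
wrist [261.5855 240.6672] [ 233  213   58   56 2521] box [-0.1237  0.005 ] tool [ 0.0041 -0.0121]
wrist [ 94.9706 318.2745] [ 91 304   9  26 102] box [-0.2208 -0.0505] tool [-0.0454 -0.1124]
wrist [472.4483 314.5172] [470 309   6  11  29] box [ 0.0039 -0.0344] tool [-0.0429  0.1129]
wrist [473.2849 339.9767] [466 322  12  36 172] box [ 0.008  -0.0518] tool [-0.0605  0.1159]
wrist [ 95.2238 345.2797] [ 91 332  13  26 143] box [-0.2222 -0.0694] tool [-0.0642 -0.115 ]
scene [266.4118 197.5588] [262 194  10   9  68] box [-0.1209 -0.0023] tool [-0.0033 -0.0098]
```

View pics/e.png

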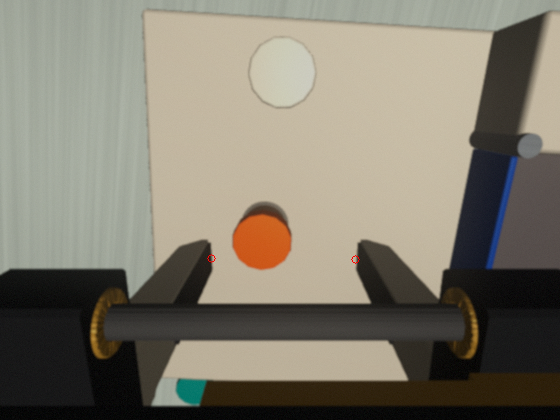

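Wrist view: the cap is at (262,241), between the finger tips at (211,258) and (355,258), and about 4 mm left of the finger line. I'll shift 0.4 cm left and descend to 7 mm above the deck.

Emit:
step_arm:
  deltas:
    - {"offset":[0.4,0,0],"roll":0}
    - {"offset":[0,0,1.2],"roll":0}
    - {"offset":[0,0,1.2],"roll":0}
    - {"offset":[0,0,1.0],"roll":0}
    - {"offset":[0,0,0.6],"roll":0}
    - {"offset":[0,0,0.2],"roll":0}
    - {"offset":[0,0,0],"roll":0}
    - {"offset":[0,0,0],"roll":0}

```text
t: 5.5
tool_pos: [0.4679, -0.0448, 0.0871]
orientation: [2.011, 2.412, 0.001]
force: [-0.2, -0.3, 0.3]
opening: 0.0754
```

```bash
python3 look.py f w
```

```text
t 5.5 tcp box [-0.1119  0.0057] z 0.08709813625948669 F [-0.1552 -0.2524  0.3267] R y [0.9837 0.18   0.0008]
wrist [256.5663 279.4132] [ 221  251   72   53 3279] box [-0.1238  0.0072] tool [ 0.0023 -0.0118]
wrist [ 94.9417 318.2621] [ 91 304   9  26 103] box [-0.1968 -0.0169] tool [-0.0173 -0.0861]
wrist [472.4643 314.25  ] [470 309   6  11  28] box [-0.0247 -0.0042] tool [-0.0152  0.0864]
wrist [473.2647 340.3882] [466 322  12  36 170] box [-0.0215 -0.0179] tool [-0.029   0.0888]
wrist [ 95.2222 345.3264] [ 91 333  12  25 144] box [-0.1978 -0.0314] tool [-0.0318 -0.088 ]
scene [265.4677 197.629 ] [261 194  10   9  62] box [-0.1221 -0.0049] tool [-0.0099 -0.0108]
```

View pics/f.png

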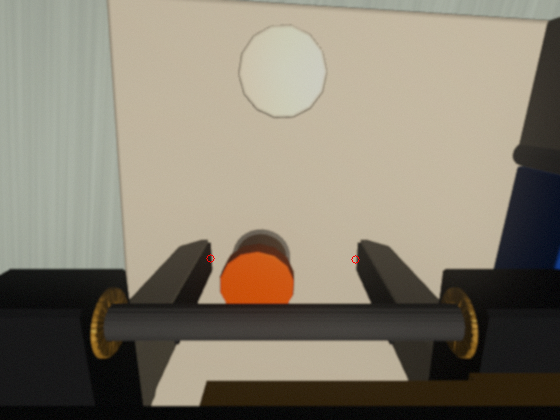

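Wrist view: the pot is between the pads and now centred within 1–2 mm (cap centre about (257,287)), about 9 mm ahead of the rear pad. I'll start the slow push.

Emit:
step_arm:
  deltas:
    - {"offset":[0,0.3,0]}
    - {"offset":[0,0.25,0]}
    - {"offset":[0,0.2,0]}
    - {"offset":[0,0.2,0]}
    - {"offset":[0,0.25,0]}
    - {"offset":[0,0.3,0]}
    - {"offset":[0,0.4,0]}
    - {"offset":[0,0.4,0]}
    - {"offset":[0,0.4,0]}
    - {"offset":[0,0.4,0]}
    - {"offset":[0,0.4,0]}
    - {"offset":[0,0.4,0]}

```text
schema error: expected keys offset, roll
```

```bash
python3 look.py g w
```

```text
t 5.65 tcp box [-0.112   0.0057] z 0.08699114979104716 F [-0.8539  0.295  -0.1757] R y [0.9837 0.18   0.0006]
wrist [256.6771 279.5032] [ 221  251   73   53 3273] box [-0.1238  0.0073] tool [ 0.0022 -0.0117]
wrist [ 94.945 318.422] [ 91 304   9  27 109] box [-0.1968 -0.0169] tool [-0.0174 -0.086 ]
wrist [472.3704 314.    ] [470 309   6  11  27] box [-0.0249 -0.004 ] tool [-0.015   0.0864]
wrist [473.2529 340.0632] [466 322  12  36 174] box [-0.0217 -0.0176] tool [-0.0288  0.0888]
wrist [ 95.3028 345.7183] [ 91 333  13  25 142] box [-0.1978 -0.0315] tool [-0.0319 -0.0879]
scene [265.3934 197.7377] [261 194  10   9  61] box [-0.1218 -0.0053] tool [-0.0105 -0.0105]
```

View pics/g.png

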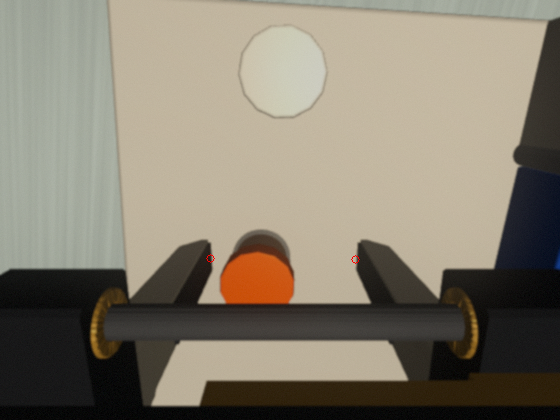

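The move was refused because the rows lacked the roll key, so nothing moved and the view is unchanged. Repeating with the roll key.

Emit:
step_arm:
  deltas:
    - {"offset":[0,0.3,0],"roll":0}
    - {"offset":[0,0.25,0],"roll":0}
    - {"offset":[0,0.2,0],"roll":0}
    - {"offset":[0,0.2,0],"roll":0}
    - {"offset":[0,0.25,0],"roll":0}
    - {"offset":[0,0.3,0],"roll":0}
    - {"offset":[0,0.4,0],"roll":0}
    - {"offset":[0,0.4,0],"roll":0}
    - {"offset":[0,0.4,0],"roll":0}
    - {"offset":[0,0.4,0],"roll":0}
    - {"offset":[0,0.4,0],"roll":0}
    - {"offset":[0,0.4,0],"roll":0}

```text
t: 7.3
tool_pos: [0.5062, -0.0376, 0.0866]
orientation: [-2.012, -2.413, -0.0]
force: [0.0, 0.6, 0.5]
opening: 0.0752
```

```bash
python3 look.py g2 w
```

```text
t 7.3 tcp box [-0.073   0.0082] z 0.0866450476494522 F [0.0202 0.5731 0.4714] R y [0.9837 0.18   0.    ]
wrist [237.8278 279.5774] [ 201  251   74   53 3322] box [-0.0931  0.0094] tool [ 0.0024 -0.02  ]
wrist [ 95.5859 316.5   ] [ 91 303  10  27 128] box [-0.1573 -0.0131] tool [-0.0162 -0.0854]
wrist [471.8864 312.7045] [469 305   7  15  44] box [ 0.0134 -0.0006] tool [-0.0141  0.0858]
wrist [473.1295 340.5026] [466 322  12  36 193] box [ 0.017  -0.0151] tool [-0.0287  0.0884]
wrist [ 95.6056 346.4014] [ 91 333  14  25 142] box [-0.1586 -0.0291] tool [-0.0321 -0.0877]
scene [271.625  203.1528] [267 199  10  10  72] box [-0.0919 -0.0017] tool [-0.0087 -0.0194]
```

View pics/g2.png

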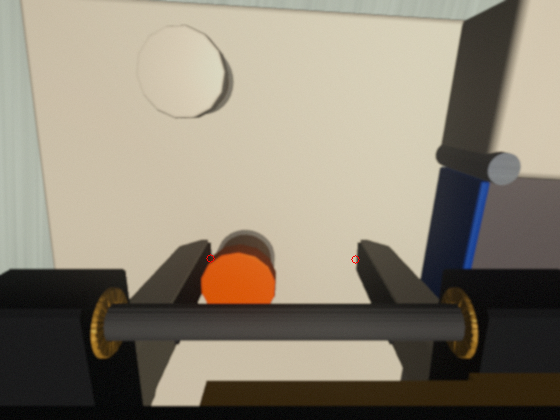

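Wrist view: the pot now rests on the rear pad (cap at (238,287)) and hasn't shifted sideways. The flap is still shut ahead at (455,230). I'll keep pushing.

Emit:
step_arm:
  deltas:
    - {"offset":[0,0.4,0],"roll":0}
    - {"offset":[0,0.4,0],"roll":0}
    - {"offset":[0,0.4,0],"roll":0}
    - {"offset":[0,0.4,0],"roll":0}
    - {"offset":[0,0.4,0],"roll":0}
    - {"offset":[0,0.4,0],"roll":0}
    - {"offset":[0,0.4,0],"roll":0}
    - {"offset":[0,0.4,0],"roll":0}
    - {"offset":[0,0.4,0],"roll":0}
    - {"offset":[0,0.4,0],"roll":0}
    - {"offset":[0,0.4,0],"roll":0}
    - {"offset":[0,0.4,0],"roll":0}

```text
t: 8.95
tool_pos: [0.5515, -0.0288, 0.0856]
orientation: [-2.009, -2.411, 0.004]
force: [-7.6, -1.1, 0.6]
opening: 0.0744
```

```bash
python3 look.py i w
```

```text
t 8.95 tcp box [-0.027   0.0115] z 0.08560747870239754 F [-7.6203 -1.113   0.598 ] R y [ 0.9836  0.1802 -0.0041]
wrist [237.8885 280.1401] [ 200  252   75   52 3283] box [-0.0469  0.0129] tool [ 0.0026 -0.0198]
wrist [ 95.763  316.8222] [ 91 303  11  27 135] box [-0.1107 -0.0096] tool [-0.0159 -0.0849]
wrist [469.9259 308.3704] [468 304   6   9  27] box [0.0573 0.0056] tool [-0.011   0.0837]
wrist [472.6141 341.0163] [465 321  13  37 184] box [ 0.062  -0.0111] tool [-0.028   0.0873]
wrist [ 96.0602 346.1325] [ 91 333  15  25 166] box [-0.1118 -0.0252] tool [-0.0314 -0.087 ]
scene [280.8861 212.1139] [276 208  10  10  79] box [-0.0453  0.0016] tool [-0.0087 -0.019 ]
```

View pics/i.png

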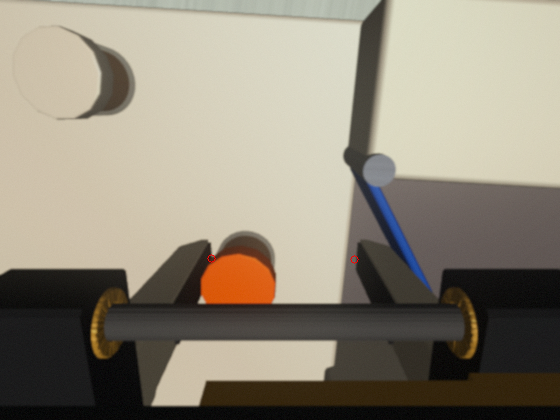

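Wrist view: the flap is swung open by the front finger (blue panel from (375,185) to (430,290)), with the pot clear behind at (238,287). Continuing.

Emit:
step_arm:
  deltas:
    - {"offset":[0,0.4,-0.05],"roll":0}
    - {"offset":[0,0.4,-0.05],"roll":0}
    - {"offset":[0,0.4,0],"roll":0}
    - {"offset":[0,0.4,0],"roll":0}
    - {"offset":[0,0.4,0],"roll":0}
    - {"offset":[0,0.4,0],"roll":0}
    - {"offset":[0,0.4,0],"roll":0}
    - {"offset":[0,0.4,0],"roll":0}
    - {"offset":[0,0.4,0],"roll":0}
    - {"offset":[0,0.4,0],"roll":0}

```text
t: 10.35
tool_pos: [0.592, -0.0221, 0.087]
orientation: [-2.011, -2.412, 0.002]
force: [-3.2, -3.6, -0.1]
opening: 0.0747
```

```bash
python3 look.py j w
```

```text
t 10.35 tcp box [0.014  0.0133] z 0.08701296467368738 F [-3.2496 -3.5575 -0.1328] R y [ 0.9837  0.1798 -0.0018]
wrist [238.3732 279.0499] [ 201  250   75   54 3406] box [-0.0058  0.0145] tool [ 0.0024 -0.0198]
wrist [ 96.2739 314.8089] [ 91 298  13  31 157] box [-0.0702 -0.0075] tool [-0.0157 -0.0853]
wrist [471.0741 311.3889] [468 304   7  17  54] box [0.1002 0.0049] tool [-0.0136  0.0855]
wrist [472.5246 341.9891] [465 322  13  36 183] box [ 0.1041 -0.011 ] tool [-0.0298  0.0885]
wrist [ 96.2143 346.8377] [ 91 332  15  26 154] box [-0.0716 -0.0247] tool [-0.0327 -0.0877]
scene [289.0741 220.1852] [284 216  11  10  81] box [-0.0049  0.0041] tool [-0.0081 -0.0195]
```

Emit:
step_arm:
  deltas:
    - {"offset":[0,0.4,0],"roll":0}
    - {"offset":[0,0.4,0],"roll":0}
    - {"offset":[0,0.4,0],"roll":0}
    - {"offset":[0,0.4,0],"roll":0}
    - {"offset":[0,0.5,0],"roll":0}
    - {"offset":[0,0.5,0],"roll":0}
    - {"offset":[0,0.4,0],"roll":0}
    - {"offset":[0,0.3,0],"roll":0}
    - {"offset":[0,0,0],"roll":0}
    - {"offset":[0,0,0],"roll":0}

```text
t: 11.75
tool_pos: [0.6253, -0.016, 0.0878]
orientation: [2.011, 2.412, 0.001]
force: [1.2, -1.9, -1.0]
opening: 0.0748
```

```bash
python3 look.py k w
```

```text
t 11.75 tcp box [0.0478 0.0154] z 0.0877661794198912 F [ 1.2212 -1.8714 -1.0382] R y [0.9837 0.1799 0.0008]
wrist [271.4484 239.2015] [263 213  18  51 814] box [0.0415 0.036 ] tool [ 0.0209 -0.005 ]
wrist [ 96.7907 313.75  ] [ 91 298  14  34 172] box [-0.0364 -0.0052] tool [-0.0155 -0.0853]
wrist [470.7945 309.9452] [466 299  11  21  73] box [0.1342 0.0072] tool [-0.0135  0.0858]
wrist [472.5326 341.8533] [465 321  13  37 184] box [ 0.1385 -0.0095] tool [-0.0304  0.089 ]
wrist [ 96.0755 346.8491] [ 90 332  17  26 159] box [-0.0382 -0.023 ] tool [-0.0331 -0.0881]
scene [297.7463 244.2388] [293 240  10  10  67] box [ 0.0857 -0.0264] tool [-0.044   0.0353]
```

View pics/k.png

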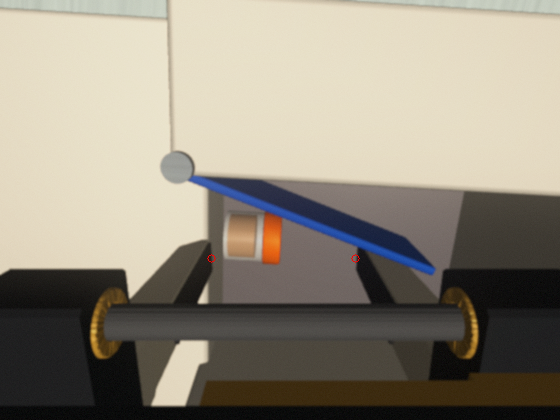

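Wrist view: the pot lies on its side on the well floor (cap at (271,239)), and the flap is still held open by the front finger, ending at (432,268). I'll lift straight up so the flap shuts.

Emit:
step_arm:
  deltas:
    - {"offset":[0,0,-1],"roll":0}
    - {"offset":[0,0,-2],"roll":0}
    - {"offset":[0,0,-3],"roll":0}
    - {"offset":[0,0,-3],"roll":0}
    - {"offset":[0,0,-3],"roll":0}
    - {"offset":[0,0,-2],"roll":0}
    - {"offset":[0,0,0],"roll":0}
    - {"offset":[0,0,0],"roll":0}
    - {"offset":[0,0,0],"roll":0}
    - {"offset":[0,0,0],"roll":0}
    - {"offset":[0,0,0],"roll":0}
    - {"offset":[0,0,0],"roll":0}

```text
t: 13.4
tool_pos: [0.6249, -0.0159, 0.2275]
orientation: [-2.011, -2.413, 0.0]
force: [0.1, 0.2, 0.5]
opening: 0.075
```

```bash
python3 look.py l w
```

```text
t 13.4 tcp box [0.0474 0.0156] z 0.22745142879475996 F [0.0557 0.1714 0.4717] R y [ 0.9837  0.18   -0.0003]
wrist [276.9365 189.2007] [272 174  11  31 299] box [0.0413 0.0269] tool [ 0.0117 -0.0053]
wrist [ 96.5031 314.1166] [ 91 298  13  32 163] box [-0.117  -0.1002] tool [-0.1055 -0.1711]
wrist [471.3226 311.371 ] [468 303   9  18  62] box [ 0.225  -0.0762] tool [-0.1024  0.1717]
wrist [472.7554 342.1196] [465 323  13  35 184] box [ 0.233  -0.1084] tool [-0.135   0.1777]
wrist [ 96.0318 346.6497] [ 90 333  16  25 157] box [-0.1202 -0.1352] tool [-0.1403 -0.1764]
scene [297.5469 244.2344] [293 240  10  10  64] box [ 0.0854 -0.0268] tool [-0.0447  0.0354]
```

View pics/l.png

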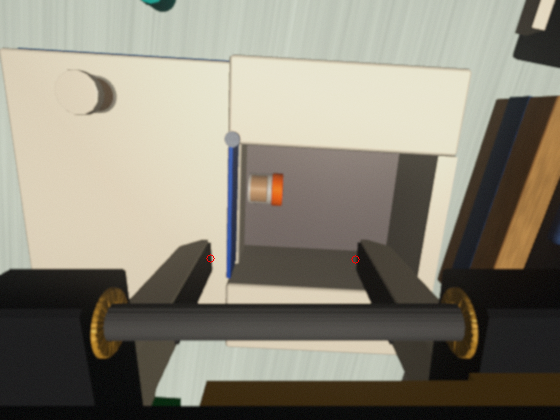

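Wrist view: the flap is shut (blue line from (232,140) to (230,275)), the pot lies still in the well at (265,188), and the white pot is unmoved. Handing in.

```bash
python3 -c "
from plant import robot
print(robot.close_job())"
```

```text
the job is handed in; nothing more can be done
None
```

The orange-capped pot is in the well with the flap shut behind it. I handed the job in just after t = 13.4 s; the interface gave no verdict.

- **Method:** I lowered the gripper over the pot with the fingers 75 mm apart. I then slid it slowly along the deck, so the front finger swung the flap open while the rear finger pushed the pot through. After the pot dropped I lifted straight up and the flap shut.
- **Last checks:**
  - The flap looks shut in the wrist picture.
  - The pot lies on its side on the well floor. Its scene-camera position barely changed (about 0.2 px) between the pictures before and after the lift, so I take it as at rest.
  - The gripper was about 10 cm clear of the box with wrist force near zero.
  - The white-capped pot is still on its spot by eye.
- **Forces:** I could not measure the pot-to-flap and finger-to-pot forces separately. The largest total wrist force I read was about 7.7 N, while the front finger was holding the flap. In the pictures I viewed, the pot never touched the flap.
- **Disagreements:** The wrist camera put the pot about 4–5 mm to the left of where the fixed cameras did. I followed the wrist view, and the pot stayed centred on the finger.
- **Failed call:** One move call was refused for a missing `roll` key; nothing moved.

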